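Move the sample row to the store rack in running order

TASK

The four sample packets stand in the white rack in the order they came off the line, the first one at the rack's red end. Move them all into the empty grey store rack in that same order counted from its red end (which may point another way): the packet next to the white rack's red end goes into the pocket next to the grey rack's red end, and so on. Set each one down gently in its own pocket, upright and filed edgewise as it stood before, its broad sides facing its neighbours, never dropping one or knocking one over.

Things in the scene. Friction and masses are not known exactly. Their poses are not given: they have to be found in the camera images.
- line_rack: White rack, fixed, holding the packets at the start. Origin: centre of underside; y along the row, x across. Card rail at -x; red end block (20 mm high) at +y. Pocket centres from the red end: y = +75, +25, -25, -75 mm, x = 0. Each pocket 47 (y) x 76 (x) mm inside, floor 6 mm up, walls and dividers 16 to 22 mm up. Whole rack 218 x 100 mm.
- store_rack: Grey rack, fixed, empty, to be filled. Shape, sizes, axes as the white rack: red end at +y, blank cards at -x; pockets from the red end at y = +75, +25, -25, -75 mm, 47 (y) x 76 (x) mm inside, floor 6 mm up, walls and dividers 16 to 22 mm up. It stands behind a bag sealer whose raised arm reaches 0.26 m; a cabinet 0.24 m high is beside the robot: carry the packets over both.
- pink_packet: Crimson-pink printed sweets carton, upright in a pocket of the white rack, 31 mm thick (its x, along the row) by 52 mm wide (its y, across the row) by 83 mm tall, about 40 g, rigid. Origin: centre of its underside; z up. Take it from above across its 52 mm width, one finger at the card-rail side and one at the back, above the rack's walls: neighbours stand close on its broad sides.
- teal_packet: Teal blue-green printed sweets carton, upright in a pocket of the white rack, 31 mm thick (its x, along the row) by 52 mm wide (its y, across the row) by 82 mm tall, about 40 g, rigid. Origin: centre of its underside; z up. Take it from above across its 52 mm width, one finger at the card-rail side and one at the back, above the rack's walls: neighbours stand close on its broad sides.
- orange_packet: Orange-yellow printed sweets carton, upright in a pocket of the white rack, 26 mm thick (its x, along the row) by 60 mm wide (its y, across the row) by 70 mm tall, about 40 g, rigid. Origin: centre of its underside; z up. Take it from above across its 60 mm width, one finger at the card-rail side and one at the back, above the rack's walls: neighbours stand close on its broad sides.
- green_packet: Green printed sweets carton, upright in a pocket of the white rack, 34 mm thick (its x, along the row) by 46 mm wide (its y, across the row) by 61 mm tall, about 40 g, rigid. Origin: centre of its underside; z up. Take it from above across its 46 mm width, one finger at the card-rail side and one at the back, above the rack's walls: neighbours stand close on its broad sides.
- card_pink: Crimson-pink card (42 mm by 15 mm, flat, fixed) on the sloped front rail of the white rack, in front of the pocket in which the pink packet stands at the start; it stays there and still shows that packet's pocket when the packet has gone. Origin: middle of the card, 48.5 mm in front (rack -x) of the pocket's centre; same axes as the white rack.
- card_teal: Teal blue-green card (42 mm by 15 mm, flat, fixed) on the sloped front rail of the white rack, in front of the pocket in which the teal packet stands at the start; it stays there and still shows that packet's pocket when the packet has gone. Origin: middle of the card, 48.5 mm in front (rack -x) of the pocket's centre; same axes as the white rack.
- card_orange: Orange-yellow card (42 mm by 15 mm, flat, fixed) on the sloped front rail of the white rack, in front of the pocket in which the orange packet stands at the start; it stays there and still shows that packet's pocket when the packet has gone. Origin: middle of the card, 48.5 mm in front (rack -x) of the pocket's centre; same axes as the white rack.
- card_green: Green card (42 mm by 15 mm, flat, fixed) on the sloped front rail of the white rack, in front of the pocket in which the green packet stands at the start; it stays there and still shows that packet's pocket when the packet has gone. Origin: middle of the card, 48.5 mm in front (rack -x) of the pocket's centre; same axes as the white rack.

How it is judged:
By the outcome, as a careful person would: the job done as asked, in the order asked, and still so for the second after the job is handed in, with the robot touching nothing.
It also fails if it takes over 109 s, if anything falls off the work surface, if the arm or the gripper's body presses on something with over 40 N, if the wrist force passes 120 N, or if a joint passes its speed limit or range.

ROBOT

A 6-joint arm with a two-finger parallel gripper is mounted at the origin on the work surface; the furniture and walls round the work are solid. World frame = base frame: x ahead of the robot, y to its left, z up, the work surface at z = 0. Lengths are in m, angles in degrees, forces in N, time in s.
With the tool pointing down it reaches from about 0.25 to 0.775 m from the base axis. Payload 4 kg.
Tool frame: the origin (TCP) lies between the finger pads; the fingertips stand 17 mm ahead of it and the grasp point (between the pads) lies 2 mm behind it (manip.nose_length is the distance from the TCP to the fingertips, in m); z points along the fingers, y is the line along which they close (so a half turn about z gives the same grasp; the last joint's range is limited). The gripper opens to 85 mm and grips with 20 to 120 N. Pads are 22 mm wide; open, the fingers measure 114 mm over their backs; the gripper's body (76 mm by 85 mm) begins 54 mm behind the grasp point. The pads swing forward as they close: fully open they stand 13 mm farther back than shut.
Start: joints at [66.801, 4.996, 78.535, -0, 96.463, -5.907], TCP at [0.163, 0.525, 0.215] pointing down, gripper open.
Joint ranges: [-177.83, 177.83], [-43.37, 116.18], [15.69, 146.23], [-61.86, 241.86], [9.47, 152.12], [-147.06, 147.06]. Speed limits (degrees/s): [159.86, 159.86, 180, 180, 180, 180].

INTERFACE

Orientations are given as [roll, pitch, yaw] about the fixed x, y, z axes, in that order (R = Rz(yaw) Ry(pitch) Rx(roll)).
In Python, from workcell import manip, viewer, finder gives the robot as it stands. The module is installed in compiled form; this text tells all that it offers.
- The arm moves only by the shell command python3 -m pendant 'ROWS' [OPENING]. ROWS is JSON, one flat list of numbers, 6 for each row, row after row: the shift along the tool's x, y, z in m, then the turn, a rotation vector about the tool's x, y, z in degrees. A call has 1 to 10 rows; each row is the pose to reach, as a shift and turn from the pose commanded when the call began, along the tool's axes at that moment; what a row does not reach only later rows make up. A row lasts 1/8 s, in which the tool goes at most 62.5 mm and 10.7 degrees, less where a joint would pass 70% of its speed; a pose out of reach is approached as far as the arm can. A call with a gripper value outside its range is refused whole. OPENING is the finger opening in m, from 0 to 0.0854, set as the call begins (- or left out, the last holds). The fingers move at their own pace and stop on an object; the grip force is fixed at half the most. Time passes only in rows, so rows that repeat a pose let the fingers close. It gives the time, the measured TCP pose, the force, the opening and the grip force at its end, in the units of the state.
- manip.get_obs(): the state, without advancing time (a new reading comes with each control period).
- viewer.read_camera(name): name is "side" or "top"; returns a dict with "image" (420x560x3 uint8, blue, green, red), "K" (3x3 intrinsics, pixels), "origin" and "rotation" of the camera in the world. Camera axes: x right, y down, z forward; pixel columns grow to the right and rows downward; lengths in m; the calibration is good to about 2 mm. A picture is of the moment at which its call begins. There is no depth.
- manip.finish_job(): hands the job in; it is judged then, once.
Trained networks look in the newest picture that a camera, given by its name, has taken for a name from the list of things; names that differ only in an ending like _2 or _b are one class to them, and where a whole thing is asked for, a point or a joint stands for the part that bears it (a point fixed in the world has none). Each returns a list of dicts, best first, with "conf" (0 to 1); they miss things now and then, are a little off and sometimes report something else, mostly with a low value. They report only what shows in the picture. A call takes as long as a camera call.
- finder.trace(camera, name): "region" (420x560 bool, what is visible of it) and "point" ([row, column] in pixels, amid what is visible of it).
- finder.place_of(camera, name): "point" ([row, column] in pixels: a listed point, or the origin of a listed thing).
The state is a dict: "time_s": time; "joint_pos": joint angles; "dq": joint speeds; "tau": joint torques, N m; "eef_pos": TCP position; "tool_rot": TCP orientation; "ft_force": force on the tool from outside, world axes, zero at the start; "ft_torque": the same for the moment, N m; "width": opening from 0.0 (shut) to 1.0 (fully open); "finger_force": force on a finger pad.
Only numpy, scipy, OpenCV 4.12 (cv2) and the standard library are available. Lean on these libraries where they do the work, as an engineer would, in place of code of your own. Each camera call takes 0.05 s, during which the arm holds its last target. There are 200 camera calls.

## Working session

There is one attempt and no reset: what is moved stays moved. The work goes in short steps, Python scripts to look and compute and a shell command to move; the robot and the scene stay as the last step left them, time stands still between calls to the robot, and variables do not carry over. Pictures are saved under pics/ and viewed, at most 14 in all, crops included, and the job is handed in when it is done.

```bash
mkdir -p pics; python3 - <<'E'
from workcell import manip, viewer, finder
import cv2
o=manip.get_obs(); print(o, manip.nose_length)
for c in("side","top"):
    d=viewer.read_camera(c); cv2.imwrite(f"pics/{c}0.png",d["image"]); print(c,d["K"],d["origin"],d["rotation"])
E
```

```text
{'time_s': 0.0, 'joint_pos': array([ 6.68018375e+01,  5.03897247e+00,  7.86256516e+01,  1.55835136e-03,
        9.64631491e+01, -5.90647757e+00]), 'dq': array([-0.03469576, -0.09931984,  0.08411268,  0.06903001,  0.0709143 ,
       -0.0222753 ]), 'tau': array([ 3.81882373e-04, -3.51863158e+01, -3.13275111e+01,  2.61427743e-05,
        1.05882480e-02, -7.11400986e-06]), 'eef_pos': array([0.16325518, 0.52464677, 0.21383244]), 'tool_rot': array([-1.79873065e+02, -1.46890921e-02,  1.62708472e+02]), 'ft_force': array([-0.43138963, -0.5099309 ,  0.01455687]), 'ft_torque': array([-0.01617123, -0.03172166,  0.01018728]), 'finger_force': 0.0, 'width': 1.0029971203259074} 0.017
side [[475.69301197   0.         275.03251575]
 [  0.         475.69301197 207.87995196]
 [  0.           0.           1.        ]] [0.21553485 0.92128066 0.72362345] [-1.31051405e+02 -5.97813286e-02 -1.53026883e+02]
top [[465.88986974   0.         282.56943851]
 [  0.         465.88986974 208.22760554]
 [  0.           0.           1.        ]] [0.46876099 0.25661726 0.92218126] [-174.12028008   -0.78301448  -90.998061  ]
```

View pics/side0.png

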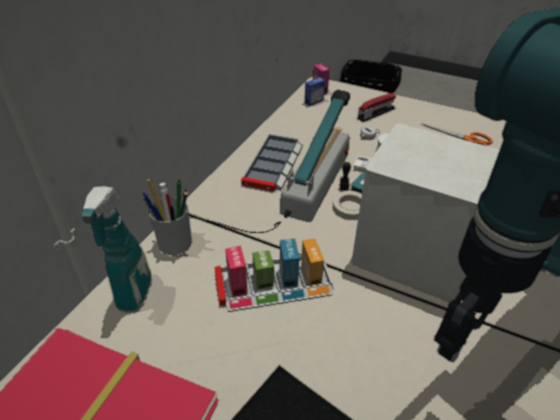

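View pics/top0.png

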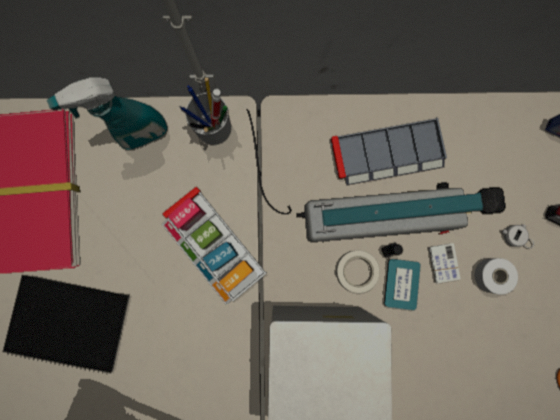

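Side and top both show the white rack (top view: red end at about (182,200), then pink, green, teal, orange towards (240,285)). The grey rack's red end is at (338,157), its cards are on the lower side, and the sealer stands between the two racks.

```bash
cat > h.py <<'E'
from workcell import manip, viewer, finder
import cv2, numpy as np
from scipy.spatial.transform import Rotation as R
def cam(c):
    d=viewer.read_camera(c); d["R"]=R.from_euler("xyz",d["rotation"],degrees=True).as_matrix(); return d
def back(d,rc,z):
    rc=np.atleast_2d(np.asarray(rc,float)); v=np.c_[rc[:,1],rc[:,0],np.ones(len(rc))]@np.linalg.inv(d["K"]).T@d["R"].T
    return d["origin"]+v*((z-d["origin"][2])/v[:,2])[:,None]
def proj(d,p):
    q=(np.atleast_2d(p)-d["origin"])@d["R"]; q=q/q[:,2:]; u=q@d["K"].T; return u[:,1::-1]
E
python3 - <<'E'
from h import *
np.set_printoptions(precision=4,suppress=True)
Z=dict(line_rack=0,store_rack=0,pink_packet=.006,teal_packet=.006,orange_packet=.006,green_packet=.006,card_pink=.014,card_teal=.014,card_orange=.014,card_green=.014)
for c in("top","side"):
    d=cam(c); print(c)
    for n,z in Z.items():
        for r in finder.place_of(c,n)[:2]: print(n,round(r["conf"],2),np.round(r["point"],1),back(d,r["point"],z)[0])
    for n in("line_rack","store_rack"):
        for t in finder.trace(c,n)[:1]:
            m=t["region"].astype(np.uint8); cs=max(cv2.findContours(m,0,1)[0],key=cv2.contourArea)
            p=back(d,cs[:,0,::-1],.018)[:,:2].astype(np.float32); print(n,"rect at z18",cv2.minAreaRect(p))
    # red areas
    b,g,r=[d["image"][...,i].astype(int) for i in range(3)]
    m=((r>120)&(g<60)&(b<60)).astype(np.uint8)
    for cc in cv2.findContours(m,0,1)[0]:
        if 60<cv2.contourArea(cc)<1500:
            p=back(d,cc[:,0,::-1],.02)[:,:2].astype(np.float32); print("red",cv2.minAreaRect(cc)[0],cv2.minAreaRect(p))
d=cam("top");t=d["image"]
cv2.imwrite("pics/crop.png",np.hstack([cv2.resize(t[170:320,140:290],None,fx=2.6,fy=2.6,interpolation=2),cv2.resize(t[90:240,310:460],None,fx=2.6,fy=2.6,interpolation=2)]))
E
```

```text
top
line_rack 0.68 [244.1 216.3] [0.4945 0.3742 0.    ]
line_rack 0.36 [147.2 385.6] [0.6843 0.0317 0.    ]
store_rack 0.82 [149.6 388.3] [0.6793 0.0264 0.    ]
pink_packet 0.76 [218.5 192.5] [0.5454 0.42   0.006 ]
teal_packet 0.68 [258.1 224.2] [0.4669 0.3581 0.006 ]
orange_packet 0.56 [274.5 240.1] [0.4346 0.3274 0.006 ]
green_packet 0.59 [234.5 173.8] [0.5146 0.4565 0.006 ]
green_packet 0.56 [233.3 210.3] [0.5157 0.3851 0.006 ]
card_pink 0.62 [233.2 170.7] [0.5168 0.4607 0.014 ]
card_pink 0.35 [256.7 221.4] [0.4697 0.3626 0.014 ]
card_teal 0.61 [269.9 205.8] [0.4448 0.3928 0.014 ]
card_orange 0.7 [290.5 220. ] [0.4051 0.3656 0.014 ]
line_rack rect at z18 ((0.491850882768631, 0.3821355700492859), (0.22008608281612396, 0.097906194627285), 38.34531784057617)
store_rack rect at z18 ((0.6700164079666138, 0.030161544680595398), (0.10339712351560593, 0.22280599176883698), 9.215909004211426)
red (181.93275451660156, 203.17822265625) ((0.5745295882225037, 0.43793851137161255), (0.017902860417962074, 0.08300752937793732), 38.22223663330078)
red (338.3846130371094, 156.423095703125) ((0.6625
[... 550 characters left out ...]
87.8 320.1] [0.4029 0.3623 0.014 ]
card_green 0.46 [294.7 264.5] [0.4895 0.425  0.014 ]
card_green 0.43 [276.9 278.3] [0.486  0.3742 0.014 ]
line_rack rect at z18 ((0.5078104138374329, 0.4016064405441284), (0.17478401958942413, 0.11124910414218903), 36.66374206542969)
store_rack rect at z18 ((0.6682275533676147, 0.036660388112068176), (0.10817954689264297, 0.24042728543281555), 9.00422191619873)
red (219.73223876953125, 283.0365295410156) ((0.5771436095237732, 0.4421866536140442), (0.012019307352602482, 0.08142822235822678), 37.64419174194336)
red (258.0961608886719, 181.01922607421875) ((0.6622212529182434, 0.1315431445837021), (0.07973892241716385, 0.013405947014689445), 9.226664543151855)
```

View pics/crop.png

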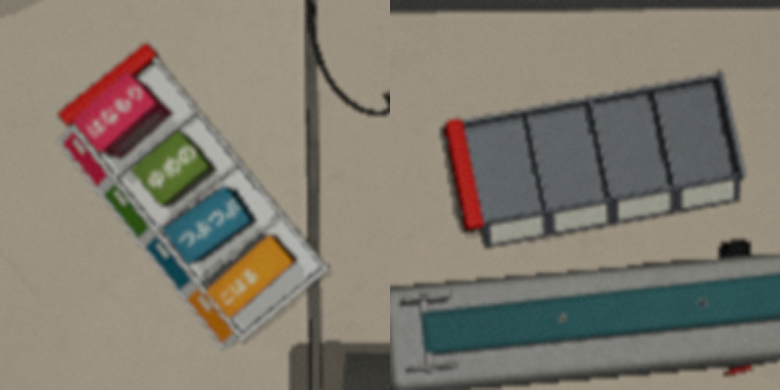

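The crops confirm the order pink, green, teal, orange from the red end. On both racks the cards are on the -x side. I'll refine the packet poses by silhouette fit and check the rack estimates with an overlay.

```bash
cat >> h.py <<'E'
LR=(.4927,.3742,-51.8); SR=(.6792,.0286,9.35)
Y=dict(pink=.075,green=.025,teal=-.025,orange=-.075)
S=dict(pink=(.031,.052,.083),teal=(.031,.052,.082),orange=(.026,.060,.070),green=(.034,.046,.061))
def w(rack,p):
    a=np.radians(rack[2]); p=np.atleast_2d(p); c,s=np.cos(a),np.sin(a)
    return np.c_[rack[0]+c*p[:,0]-s*p[:,1],rack[1]+s*p[:,0]+c*p[:,1],p[:,2]]
def boxmask(d,rack,x,y,a,t,wd,z0,z1):
    # box thickness t along rack y, wd along rack x, extra yaw a
    q=np.array([[i*wd/2,j*t/2,z] for i in(-1,1) for j in(-1,1) for z in(z0,z1)]); 
    q=w((0,0,a),q)+[x,y,0]; u=proj(d,w(rack,q))[:,::-1]
    m=np.zeros((420*4,560*4),np.uint8); cv2.fillConvexPoly(m,cv2.convexHull(((u+.5)*4).astype(np.float32)).astype(np.int32),1)
    return cv2.resize(m.astype(np.float32),(560,420),interpolation=cv2.INTER_AREA)
E
python3 - <<'E'
from h import *
from scipy.optimize import minimize
np.set_printoptions(precision=4,suppress=True)
d=cam("top"); im=d["image"].copy()
for n in Y:
    t,wd,h=S[n]
    for r in finder.trace("top",n+"_packet")[:2]:
        m=r["region"].astype(np.float32)
        f=lambda v:np.abs(boxmask(d,LR,v[0]/1e3,v[1]/1e3,v[2],t,wd,.02,h+.006)-m).sum()
        s=minimize(f,[0,Y[n]*1e3,0],method="Nelder-Mead",options=dict(initial_simplex=[[0,Y[n]*1e3,0],[6,Y[n]*1e3,0],[0,Y[n]*1e3+6,0],[0,Y[n]*1e3,6]]))
        print(n,round(r["conf"],2),"rack x,y mm,yaw",s.x,"resid",s.fun,"of",m.sum())
# sealer/arm heights: triangulate tip
ds=cam("side")
def tri(a,b):
    va=back(d,a,0)[0]-d["origin"]; vb=back(ds,b,0)[0]-ds["origin"]
    k=np.linalg.lstsq(np.c_[va,-vb],ds["origin"]-d["origin"],rcond=None)[0]; return d["origin"]+k[0]*va, ds["origin"]+k[1]*vb
print("arm tip",tri((200,492),(97,343)))
big=cv2.resize(im,None,fx=4,fy=4,interpolation=2)
def poly(c,r,x0,x1,y0,y1,z,col):
    u=proj(d,w(r,[[x0,y0,z],[x1,y0,z],[x1,y1,z],[x0,y1,z]]))[:,::-1]; cv2.polylines(big,[((u+.5)*4).astype(np.int32)],True,col,1)
for r in(LR,SR):
    for y in Y.values():
        poly(0,r,-.038,.038,y-.0235,y+.0235,.02,(0,255,255)); poly(0,r,-.056,-.041,y-.021,y+.021,.014,(255,0,255))
    poly(0,r,-.041,.041,.0985,.109,.02,(255,255,0))
cv2.imwrite("pics/ov.png",np.hstack([big[720:1240,620:1080],big[440:960,1300:1800]])[:,:])
E
```

```text
pink 0.71 rack x,y mm,yaw [-2.53   72.6695  4.4594] resid 39.75 of 724.0
green 0.67 rack x,y mm,yaw [ 1.8562 21.4998  2.0766] resid 39.875 of 565.0
teal 0.64 rack x,y mm,yaw [ -2.2087 -27.5863  -5.6146] resid 46.8125 of 571.0
orange 0.64 rack x,y mm,yaw [ -1.0849 -72.9301   2.5234] resid 38.5625 of 500.0
arm tip (array([ 0.5555, -0.1036,  0.1579]), array([ 0.5491, -0.1059,  0.1583]))
```

```bash
python3 -c "
import cv2;a=cv2.imread('pics/ov.png');print(a.shape);cv2.imwrite('pics/ov2.png',cv2.resize(a,(800,int(a.shape[0]*800/a.shape[1]))))"
```

```text
(520, 960, 3)
```

View pics/ov2.png

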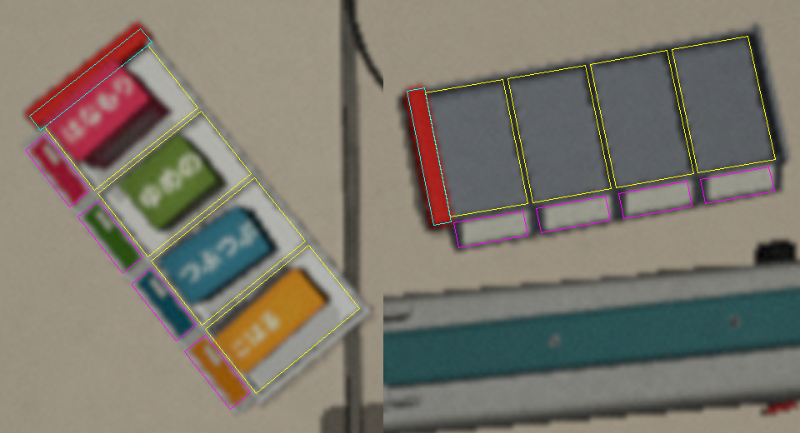

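The grey rack overlay fits to about 1 mm. The packet fits agree with the pockets and their sizes, so I can start moving.

```bash
cat >> h.py <<'E'
P=dict(pink=(-2.5,72.7,4.5),green=(1.9,21.5,2.1),teal=(-2.2,-27.6,-5.6),orange=(-1.1,-72.9,2.5))
def pick(n,z): x,y,a=P[n]; return np.r_[w(LR,[x/1e3,y/1e3,z])[0],LR[2]+90+a]
def place(n,z,dx=0,dy=0): return np.r_[w(SR,[dx,Y[n]+dy,z])[0],SR[2]+90]
def go(t):
    o=manip.get_obs(); T=R.from_euler("xyz",o["tool_rot"],degrees=True); G=R.from_euler("xyz",[180,0,t[3]],degrees=True)
    s=T.inv().apply(t[:3]-o["eef_pos"]); r=(T.inv()*G).as_rotvec(degrees=True)
    print("t%.2f now"%o["time_s"],np.round(o["eef_pos"],4),np.round(o["tool_rot"],1),"w%.3f"%o["width"],"ft",np.round(o["ft_force"],1),"-> shift",np.round(s,4),"turn",np.round(r,1))
E
python3 -c "
from h import *
print(pick('pink',.05),place('pink',.05))
go(pick('pink',.18))"
```

```text
[ 0.54828578  0.42112293  0.05       42.7       ] [6.67015128e-01 1.02603574e-01 5.00000000e-02 9.93500000e+01]
t1.75 now [0.1635 0.5251 0.2151] [180.    0.  162.7] w1.001 ft [ 0.8 -0.3 -0. ] -> shift [-0.3983  0.0151  0.0351] turn [  0.  -0. 120.]
```

```bash
python3 -m pendant '[-0.04,0.002,0,0,0,10, -0.08,0.003,0,0,0,20, -0.12,0.005,0,0,0,30, -0.16,0.006,0,0,0,40, -0.20,0.008,0,0,0,50, -0.24,0.009,0,0,0,60, -0.28,0.011,0,0,0,70, -0.32,0.012,0,0,0,80, -0.36,0.014,0,0,0,90, -0.398,0.015,0,0,0,100]' 0.085; python3 -c "
from h import *
go(pick('pink',.15))"
```

```text
time_s: 3.0
eef_pos: [0.5493, 0.4207, 0.2148]
tool_rot: [-180.0, -0.0, 62.4]
ft_force: [-0.8, 1.5, 0.5]
width: 0.992
finger_force: 0.0
t3.00 now [0.5493 0.4207 0.2148] [-180.    -0.    62.4] w0.992 ft [-0.8  1.5  0.5] -> shift [-0.0001 -0.001   0.0648] turn [-0.  -0.  19.7]
```

```bash
python3 -m pendant '[0,0,0.02,0,0,7, 0,-0.001,0.045,0,0,14, 0,-0.001,0.07,0,0,20, 0,-0.001,0.085,0,0,20, 0,-0.001,0.085,0,0,20]'; python3 -c "
from h import *
go(pick('pink',.053))
for c in('side','top'):
    d=cam(c); u=proj(d,manip.get_obs()['eef_pos'])[0]; print(c,u)
    r,k=int(u[0]),int(u[1]); i=d['image'][max(0,r-70):r+70,max(0,k-90):k+90]; cv2.imwrite('pics/a_'+c+'.png',cv2.resize(i,None,fx=2.2,fy=2.2))
a,b=cv2.imread('pics/a_side.png'),cv2.imread('pics/a_top.png'); cv2.imwrite('pics/a.png',np.hstack([a,b]))"
```

```text
time_s: 3.62
eef_pos: [0.5463, 0.4212, 0.1282]
tool_rot: [-180.0, 0.2, 42.8]
ft_force: [0.7, 0.1, 0.1]
width: 0.999
finger_force: 0.0
t3.62 now [0.5463 0.4212 0.1282] [-180.     0.2   42.8] w0.999 ft [0.7 0.1 0.1] -> shift [0.0016 0.0014 0.0752] turn [-0.   0.2  0.1]
side [239.92828093 235.68617039]
top [211.3853606  178.22249756]
```

View pics/a.png

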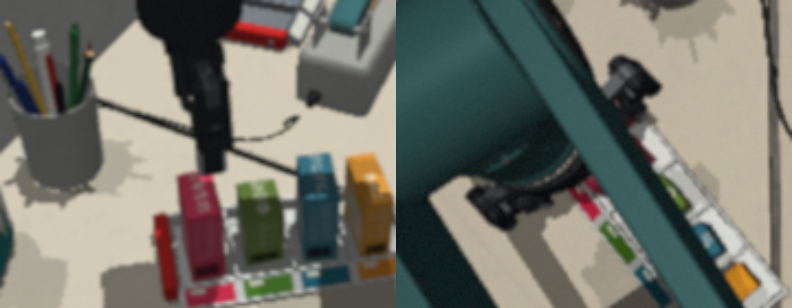

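The fingers straddle the pink packet across its width: they are over it in the side view and either side of it in the top view, with its neighbours clear. Descending.

```bash
python3 -m pendant '[0.001,0.001,0.02,0,0,0, 0.001,0.001,0.04,0,0,0, 0.001,0.001,0.06,0,0,0, 0.001,0.001,0.07,0,0,0, 0.001,0.001,0.074,0,0,0, 0.001,0.001,0.074,0,0,0]'; python3 -m pendant '[0,0,0,0,0,0, 0,0,0,0,0,0, 0,0,0,0,0,0, 0,0,0,0,0,0, 0,0,0,0,0,0, 0,0,0,0,0,0]' 0.04
```

```text
time_s: 4.47
eef_pos: [0.5486, 0.4217, 0.0561]
tool_rot: [180.0, -0.0, 42.7]
ft_force: [0.2, 0.1, 0.6]
width: 0.994
finger_force: 0.0
time_s: 5.22
eef_pos: [0.5493, 0.4221, 0.0576]
tool_rot: [180.0, -0.2, 42.7]
ft_force: [1.0, 0.7, 6.1]
width: 0.594
finger_force: 64.4
```

```bash
python3 -m pendant '[0,0,-0.01,0,0,0, 0,0,-0.03,0,0,0, 0,0,-0.06,0,0,0, 0,0,-0.10,0,0,0, 0,0,-0.14,0,0,0, 0,0,-0.18,0,0,0, 0,0,-0.22,0,0,0, 0,0,-0.26,0,0,0, 0,0,-0.29,0,0,0, 0,0,-0.29,0,0,0]'; python3 -c "
from h import *
go(place('pink',.345))"
```

```text
time_s: 6.48
eef_pos: [0.5489, 0.4219, 0.3509]
tool_rot: [179.9, -0.5, 42.7]
ft_force: [0.8, 0.1, -1.4]
width: 0.592
finger_force: 63.8
t6.47 now [0.5489 0.4219 0.3509] [179.9  -0.5  42.7] w0.592 ft [ 0.8  0.1 -1.4] -> shift [-0.1298  0.3147  0.0053] turn [  0.3  -0.4 -56.6]
```

```bash
python3 -m pendant '[-0.008,0.02,0,0,0,-4, -0.022,0.055,0,0,0,-11, -0.04,0.10,0,0,0,-19, -0.06,0.145,0,0,0,-28, -0.08,0.19,0,0,0,-36, -0.10,0.235,0,0,0,-44, -0.117,0.28,0,0,0,-51, -0.127,0.305,0,0,0,-55, -0.13,0.315,0,0,0,-56.6, -0.13,0.315,0,0,0,-56.6]'; python3 -c "
from h import *
go(place('pink',.15))
d=cam('side'); cv2.imwrite('pics/b.png',d['image'])"
```

```text
time_s: 7.72
eef_pos: [0.6664, 0.1009, 0.3437]
tool_rot: [-179.8, -0.0, 99.2]
ft_force: [-0.1, 0.4, -0.4]
width: 0.589
finger_force: 63.8
t7.72 now [0.6664 0.1009 0.3437] [-179.8   -0.    99.2] w0.589 ft [-0.1  0.4 -0.4] -> shift [0.0015 0.0016 0.1937] turn [-0.2 -0.  -0.2]
```

View pics/b.png

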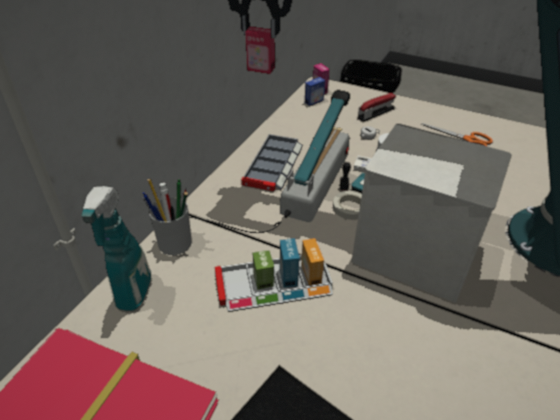

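The pink packet hangs upright in the gripper at (260,50). The other three still stand in the white rack. Lowering part way.

```bash
python3 -m pendant '[0,0.001,0.015,0,0,0, 0.001,0.0015,0.045,0,0,0, 0.001,0.0015,0.085,0,0,0, 0.001,0.0015,0.125,0,0,0, 0.001,0.0015,0.165,0,0,0, 0.001,0.0015,0.195,0,0,0, 0.001,0.0015,0.215,0,0,0, 0.001,0.0015,0.215,0,0,0, 0.001,0.0015,0.215,0,0,0]'; cat >> h.py <<'E'
def held(n,zb):
    "fit held packet silhouette in the side view: offset from pocket centre in store rack axes, mm"
    from scipy.optimize import minimize
    o=manip.get_obs(); d=cam("side"); t,wd,h=S[n]; q=o["eef_pos"]; zb=q[2]-zb
    a=np.radians(SR[2]); e=q[:2]-w(SR,[0,Y[n],0])[0,:2]; e=np.array([[np.cos(a),np.sin(a)],[-np.sin(a),np.cos(a)]])@e
    print("tcp off mm",e*1e3,"z",q[2],"yaw",o["tool_rot"][2]-SR[2]-90,"ft",np.round(o["ft_force"],1))
    for r in finder.trace("side",n+"_packet")[:1]:
        m=r["region"].astype(np.float32)
        f=lambda v:np.abs(boxmask(d,SR,v[0]/1e3,Y[n]+v[1]/1e3,0,t,wd,zb+v[2]/1e3,zb+v[2]/1e3+h)-m).sum()
        x0=np.array([e[0]*1e3,e[1]*1e3,0]); s=minimize(f,x0,method="Nelder-Mead",options=dict(initial_simplex=np.vstack([x0,x0+np.eye(3)*5])))
        print(n,round(r["conf"],2),"packet off x,y,dz mm",np.round(s.x,1),"resid",s.fun,m.sum())
    u=proj(d,q)[0]; r,k=int(u[0])+10,int(u[1]); cv2.imwrite("pics/held_%s.png"%n,cv2.resize(d["image"][max(0,r-70):r+70,max(0,k-80):k+100],None,fx=3,fy=3,interpolation=2))
E
python3 -c "
from h import *
held('pink',.051)
go(place('pink',.06))"
```

```text
time_s: 8.9
eef_pos: [0.6687, 0.1035, 0.1329]
tool_rot: [179.8, 0.0, 99.3]
ft_force: [0.3, -0.1, -0.8]
width: 0.593
finger_force: 63.8
tcp off mm [1.85750768 0.64684093] z 0.13286790193152087 yaw -0.02451947088468387 ft [ 0.3 -0.1 -0.8]
pink 0.7 packet off x,y,dz mm [ 0.6  2.8 -0.4] resid 111.375 852.0
t9.00 now [0.6691 0.1033 0.1334] [179.8   0.   99.3] w0.591 ft [-0.2  0.3 -0.3] -> shift [-0.0004 -0.0025  0.0734] turn [ 0.2  0.  -0. ]
```

View pics/held_pink.png

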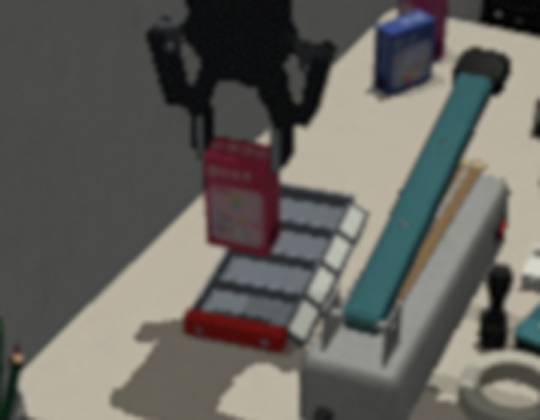

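The packet is upright and clear of the sealer, with its bottom near (240,245) in the crop over the rack. Its offset is 3 mm at most, so I'll correct that and lower it.

```bash
python3 -m pendant '[-0.001,-0.002,0.005,0,0,0, -0.0015,-0.002,0.025,0,0,0, -0.0015,-0.002,0.045,0,0,0, -0.0015,-0.002,0.06,0,0,0, -0.0015,-0.002,0.068,0,0,0, -0.0015,-0.002,0.072,0,0,0, -0.0015,-0.002,0.072,0,0,0, -0.0015,-0.002,0.072,0,0,0]'
```

```text
time_s: 10.0
eef_pos: [0.6668, 0.1014, 0.0601]
tool_rot: [179.9, 0.0, 99.3]
ft_force: [-0.3, 0.2, -0.6]
width: 0.592
finger_force: 63.8
```

```bash
python3 -m pendant '[0,0,0.001,0,0,0, 0,0,0.002,0,0,0, 0,0,0.003,0,0,0, 0,0,0.003,0,0,0]'
```

```text
time_s: 10.5
eef_pos: [0.6666, 0.1013, 0.0576]
tool_rot: [179.9, 0.0, 99.3]
ft_force: [-2.0, -1.5, 5.5]
width: 0.591
finger_force: 64.3
```

Contact at 5 N, so it is seated. Release and lift.

```bash
python3 -m pendant '[0,0,0,0,0,0, 0,0,0,0,0,0, 0,0,0,0,0,0, 0,0,0,0,0,0, 0,0,-0.01,0,0,0, 0,0,-0.03,0,0,0, 0,0,-0.06,0,0,0, 0,0,-0.10,0,0,0, 0,0,-0.15,0,0,0, 0,0,-0.20,0,0,0]' 0.085; python3 -m pendant '[0,0,-0.04,0,0,0, 0,0,-0.08,0,0,0]'; python3 -c "
from h import *
d=cam('side'); i=d['image'][110:310,200:340]; cv2.imwrite('pics/c.png',cv2.resize(i,None,fx=3,fy=3))
go(pick('green',.34))"
```

```text
time_s: 11.75
eef_pos: [0.6661, 0.1014, 0.2599]
tool_rot: [179.8, 0.0, 99.3]
ft_force: [0.6, -0.3, 1.1]
width: 0.994
finger_force: 0.0
time_s: 12.0
eef_pos: [0.6659, 0.1014, 0.3402]
tool_rot: [179.8, 0.0, 99.3]
ft_force: [1.0, 0.7, 0.6]
width: 0.996
finger_force: 0.0
t12.05 now [0.6668 0.1013 0.3469] [1.792e+02 1.000e-01 9.930e+01] w0.995 ft [-2.1 -0.6  3.5] -> shift [ 0.3062 -0.1081  0.005 ] turn [ 0.8 -0.4 59. ]
```

View pics/c.png

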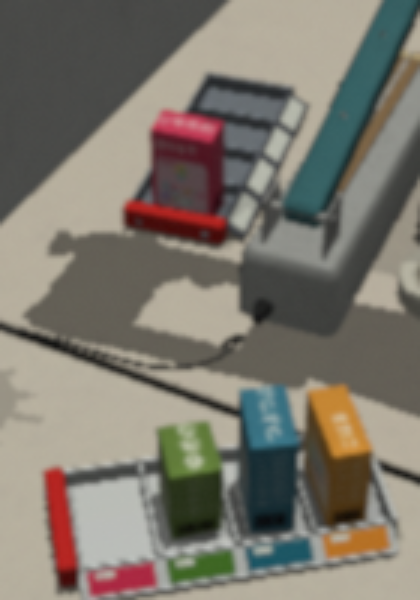

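Pink stands upright in pocket 1, seen at (187,165) in the crop, and the rest are untouched. Going for green.

```bash
sed -i 's/^P=dict.*/P=dict(pink=(-2.5,72.7,4.5),green=(1.9,23,2.1),teal=(-2.2,-26,-5.6),orange=(-1.1,-72,2.5))/' h.py
python3 -m pendant '[0.02,-0.007,0,0,0,4, 0.055,-0.02,0,0,0,11, 0.10,-0.036,0,0,0,20, 0.145,-0.052,0,0,0,29, 0.19,-0.068,0.01,0,0,38, 0.235,-0.084,0.04,0,0,47, 0.275,-0.098,0.08,0,0,54, 0.30,-0.106,0.12,0,0,58, 0.307,-0.108,0.15,0,0,59, 0.307,-0.108,0.17,0,0,59]'; python3 -c "
from h import *
go(pick('green',.047))"
```

```text
time_s: 13.3
eef_pos: [0.509, 0.3876, 0.1657]
tool_rot: [-180.0, 0.0, 40.4]
ft_force: [0.4, -0.3, 0.5]
width: 0.994
finger_force: 0.0
t13.30 now [0.509  0.3876 0.1657] [-180.     0.    40.4] w0.994 ft [ 0.4 -0.3  0.5] -> shift [0.0018 0.0025 0.1187] turn [-0.   0.   0.1]
```

```bash
python3 -m pendant '[0.001,0.001,0.01,0,0,0, 0.001,0.002,0.03,0,0,0, 0.001,0.002,0.055,0,0,0, 0.001,0.002,0.08,0,0,0, 0.001,0.002,0.10,0,0,0, 0.001,0.002,0.113,0,0,0, 0.001,0.002,0.113,0,0,0, 0.001,0.002,0.113,0,0,0]'; python3 -c "
from h import *
go(pick('green',.047))"
```

```text
time_s: 14.3
eef_pos: [0.5127, 0.3864, 0.0542]
tool_rot: [180.0, -0.1, 40.3]
ft_force: [-0.4, 0.6, 0.8]
width: 0.996
finger_force: 0.0
t14.30 now [0.5127 0.3864 0.0542] [ 1.80e+02 -1.00e-01  4.03e+01] w0.996 ft [-0.4  0.6  0.8] -> shift [-0.0002 -0.0009  0.0072] turn [ 0.  -0.1  0. ]
```

```bash
python3 -m pendant '[0,0,0.004,0,0,0, 0,0,0.007,0,0,0, 0,0,0.007,0,0,0]'; python3 -m pendant '[0,0,0,0,0,0, 0,0,0,0,0,0, 0,0,0,0,0,0, 0,0,0,0,0,0, 0,0,0,0,0,0, 0,0,0,0,0,0]' 0.035
```

```text
time_s: 14.68
eef_pos: [0.5118, 0.3859, 0.0457]
tool_rot: [-180.0, 0.0, 40.3]
ft_force: [-0.1, 0.2, -0.1]
width: 0.995
finger_force: 0.0
time_s: 15.42
eef_pos: [0.5124, 0.3865, 0.0468]
tool_rot: [-180.0, -0.1, 40.3]
ft_force: [-1.2, -0.5, 4.4]
width: 0.5
finger_force: 60.9
```

```bash
python3 -m pendant '[0,0,-0.01,0,0,0, 0,0,-0.03,0,0,0, 0,0,-0.06,0,0,0, 0,0,-0.10,0,0,0, 0,0,-0.14,0,0,0, 0,0,-0.18,0,0,0, 0,0,-0.22,0,0,0, 0,0,-0.26,0,0,0, 0,0,-0.29,0,0,0, 0,0,-0.295,0,0,0]'; python3 -c "
from h import *
go(place('green',.345))"
```

```text
time_s: 16.68
eef_pos: [0.5125, 0.3861, 0.3454]
tool_rot: [179.9, -0.4, 40.3]
ft_force: [0.0, 0.4, -0.6]
width: 0.503
finger_force: 60.8
t16.68 now [0.5125 0.3861 0.3454] [179.9  -0.4  40.3] w0.503 ft [ 0.   0.4 -0.6] -> shift [-9.12e-02  3.59e-01  2.00e-04] turn [  0.3  -0.3 -59.1]
```

```bash
python3 -m pendant '[-0.005,0.02,0,0,0,-3.5, -0.015,0.06,0,0,0,-10, -0.028,0.11,0,0,0,-18, -0.042,0.165,0,0,0,-27, -0.056,0.22,0,0,0,-36, -0.070,0.275,0,0,0,-45, -0.082,0.32,0,0,0,-53, -0.089,0.35,0,0,0,-57.5, -0.091,0.359,0,0,0,-59.1, -0.091,0.359,0,0,0,-59.1]'; python3 -m pendant '[0,0,0.015,0,0,0, 0,0,0.045,0,0,0, 0,0,0.085,0,0,0, 0,0,0.125,0,0,0, 0,0,0.165,0,0,0, 0,0,0.195,0,0,0, 0,0,0.21,0,0,0, 0,0,0.21,0,0,0, 0,0,0.21,0,0,0]'; python3 -c "
from h import *
held('green',.0405)
go(place('green',.05))"
```

```text
time_s: 17.92
eef_pos: [0.6748, 0.0523, 0.339]
tool_rot: [-179.8, -0.0, 99.3]
ft_force: [-0.8, 0.0, -0.5]
width: 0.505
finger_force: 60.9
time_s: 19.05
eef_pos: [0.6758, 0.0536, 0.1331]
tool_rot: [179.8, 0.0, 99.4]
ft_force: [-0.7, 0.1, 1.2]
width: 0.502
finger_force: 60.9
tcp off mm [0.66742137 0.21144985] z 0.1330635273051271 yaw 0.06907429925277597 ft [-0.7  0.1  1.2]
green 0.77 packet off x,y,dz mm [-0.7  1.3  0.4] resid 72.75 587.0
t19.15 now [0.676  0.0534 0.1334] [179.8   0.   99.4] w0.501 ft [-0.4 -0.3  0.6] -> shift [ 0.     -0.0012  0.0834] turn [0.2 0.  0.1]
```

View pics/held_green.png

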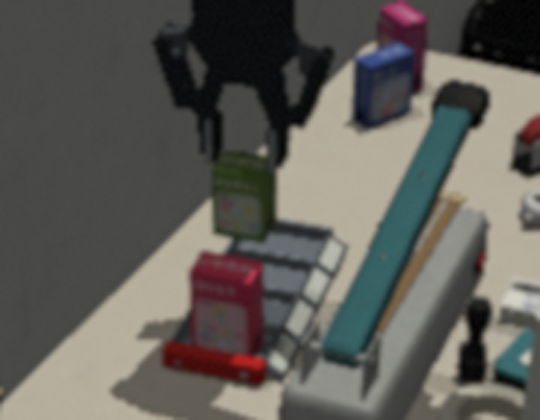

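Green is upright and centred, behind pink, and nothing is near the gripper. Lowering.

```bash
python3 -m pendant '[0,-0.0005,0.01,0,0,0, 0,-0.001,0.03,0,0,0, 0,-0.001,0.05,0,0,0, 0,-0.001,0.065,0,0,0, 0,-0.001,0.076,0,0,0, 0,-0.001,0.082,0,0,0, 0,-0.001,0.082,0,0,0, 0,-0.001,0.082,0,0,0]'
```

```text
time_s: 20.15
eef_pos: [0.6745, 0.0532, 0.05]
tool_rot: [179.9, 0.0, 99.4]
ft_force: [0.2, -0.3, -0.2]
width: 0.504
finger_force: 60.9
```

```bash
python3 -m pendant '[0,0,0.001,0,0,0, 0,0,0.002,0,0,0, 0,0,0.003,0,0,0, 0,0,0.003,0,0,0]'
```

```text
time_s: 20.65
eef_pos: [0.6741, 0.0532, 0.0469]
tool_rot: [180.0, 0.0, 99.4]
ft_force: [-0.7, -0.4, 3.3]
width: 0.5
finger_force: 61.7
```

Seated with 3 N. Release and return for teal.

```bash
python3 -m pendant '[0,0,0,0,0,0, 0,0,0,0,0,0, 0,0,0,0,0,0, 0,0,0,0,0,0, 0,0,-0.01,0,0,0, 0,0,-0.03,0,0,0, 0,0,-0.06,0,0,0, 0,0,-0.10,0,0,0, 0,0,-0.15,0,0,0, 0,0,-0.20,0,0,0]' 0.085; python3 -m pendant '[0,0,-0.05,0,0,0, 0,0,-0.095,0,0,0, 0,0,-0.095,0,0,0]'; python3 -c "
from h import *
go(pick('teal',.34))"
```

```text
time_s: 21.9
eef_pos: [0.6738, 0.0532, 0.2498]
tool_rot: [179.8, 0.0, 99.4]
ft_force: [0.5, -0.2, -0.6]
width: 0.994
finger_force: 0.0
time_s: 22.28
eef_pos: [0.6747, 0.0532, 0.3497]
tool_rot: [179.2, 0.1, 99.4]
ft_force: [-0.0, -0.0, 0.0]
width: 0.998
finger_force: 0.0
t22.27 now [0.6747 0.0532 0.3497] [1.792e+02 1.000e-01 9.940e+01] w0.998 ft [-0. -0.  0.] -> shift [ 0.3359 -0.151   0.0069] turn [ 0.8 -0.3 66.8]
```

```bash
python3 - <<'E'
from h import *
from scipy.optimize import minimize
d=cam("side")
for n in("teal","orange"):
    t,wd,h=S[n]
    for r in finder.trace("side",n+"_packet")[:1]:
        m=r["region"].astype(np.float32); best=None
        for a0 in(-5,0,5):
            x0=np.array([0,Y[n]*1e3,a0]); f=lambda v:np.abs(boxmask(d,LR,v[0]/1e3,v[1]/1e3,v[2],t,wd,.006,h+.006)-m).sum()
            s=minimize(f,x0,method="Nelder-Mead",options=dict(initial_simplex=np.vstack([x0,x0+np.eye(3)*5])))
            print(n,r["conf"],np.round(s.x,1),s.fun,m.sum())
E
```

```text
teal 0.87 [  0.2 -27.1  -4.8] 46.625 894.0
teal 0.87 [  0.4 -27.1  -5.6] 46.625 894.0
teal 0.87 [  0.7 -27.2  -4.9] 47.5 894.0
orange 0.87 [ -0.5 -72.4   2.6] 43.5625 876.0
orange 0.87 [ -0.4 -72.6   1.8] 42.0 876.0
orange 0.87 [  0.  -72.6   2.2] 44.5625 876.0
```

The two views agree (teal yaw -5°, orange +2°).

```bash
sed -i 's/teal=(-2.2,-26,-5.6),orange=(-1.1,-72,2.5)/teal=(-0.5,-26.7,-5.2),orange=(-0.6,-72.3,2.3)/' h.py
python3 -m pendant '[0.02,-0.009,0,0,0,4, 0.055,-0.025,0,0,0,11, 0.10,-0.045,0,0,0,20, 0.145,-0.065,0,0,0,29, 0.19,-0.085,0,0,0,38, 0.235,-0.106,0.02,0,0,47, 0.275,-0.124,0.06,0,0,55, 0.31,-0.139,0.10,0,0,62, 0.33,-0.148,0.14,0,0,66, 0.336,-0.151,0.165,0,0,66.5]'; python3 -c "
from h import *
go(pick('teal',.054))"
```

```text
time_s: 23.68
eef_pos: [0.4667, 0.36, 0.171]
tool_rot: [-180.0, 0.4, 33.0]
ft_force: [-0.0, 0.1, 0.4]
width: 0.998
finger_force: 0.0
t23.68 now [0.4667 0.36   0.171 ] [-180.     0.4   33. ] w0.998 ft [-0.   0.1  0.4] -> shift [0.0038 0.0042 0.1169] turn [-0.   0.4  0. ]
```

```bash
python3 -m pendant '[0.001,0.001,0.01,0,0,0, 0.002,0.002,0.03,0,0,0, 0.002,0.002,0.05,0,0,0, 0.002,0.002,0.05,0,0,0]'; python3 -c "
from h import *
go(pick('teal',.054))"
```

```text
time_s: 24.18
eef_pos: [0.4721, 0.3581, 0.1241]
tool_rot: [180.0, 0.2, 32.9]
ft_force: [-0.6, -0.4, 0.8]
width: 0.992
finger_force: 0.0
t24.18 now [0.4721 0.3581 0.1241] [180.    0.2  32.9] w0.992 ft [-0.6 -0.4  0.8] -> shift [-0.0003 -0.0004  0.0701] turn [ 0.   0.2 -0.1]
```

```bash
python3 -m pendant '[0,0,0.01,0,0,0, 0,0,0.03,0,0,0, 0,0,0.05,0,0,0, 0,0,0.063,0,0,0, 0,0,0.069,0,0,0, 0,0,0.069,0,0,0]'; python3 -m pendant '[0,0,0,0,0,0, 0,0,0,0,0,0, 0,0,0,0,0,0, 0,0,0,0,0,0, 0,0,0,0,0,0, 0,0,0,0,0,0]' 0.04
```

```text
time_s: 24.92
eef_pos: [0.4729, 0.3594, 0.0571]
tool_rot: [-180.0, -0.0, 32.9]
ft_force: [-0.2, 0.8, 0.1]
width: 0.998
finger_force: 0.0
time_s: 25.68
eef_pos: [0.4736, 0.3601, 0.0585]
tool_rot: [-180.0, -0.2, 32.9]
ft_force: [-0.2, 0.3, 5.3]
width: 0.588
finger_force: 62.8
```

Teal is gripped (bottom about 52 mm below the TCP). Lift.

```bash
python3 -m pendant '[0,0,-0.01,0,0,0, 0,0,-0.03,0,0,0, 0,0,-0.06,0,0,0, 0,0,-0.10,0,0,0, 0,0,-0.14,0,0,0, 0,0,-0.18,0,0,0, 0,0,-0.22,0,0,0, 0,0,-0.26,0,0,0, 0,0,-0.29,0,0,0, 0,0,-0.295,0,0,0]'; python3 -c "
from h import *
go(place('teal',.35))"
```

```text
time_s: 26.92
eef_pos: [0.4731, 0.3595, 0.3545]
tool_rot: [180.0, -0.2, 32.9]
ft_force: [0.1, 0.0, -0.5]
width: 0.593
finger_force: 62.1
t26.93 now [0.4731 0.3595 0.3545] [180.   -0.2  32.9] w0.593 ft [ 0.1  0.  -0.5] -> shift [-0.0167  0.4127  0.0045] turn [  0.1  -0.2 -66.4]
```

```bash
python3 -m pendant '[-0.001,0.02,0,0,0,-3.5, -0.002,0.06,0,0,0,-10, -0.005,0.11,0,0,0,-18, -0.007,0.165,0,0,0,-27, -0.009,0.22,0,0,0,-36, -0.011,0.275,0,0,0,-45, -0.013,0.33,0,0,0,-54, -0.015,0.375,0,0,0,-61, -0.016,0.403,0,0,0,-65, -0.0165,0.412,0,0,0,-66.4]'; python3 -m pendant '[0,0,0,0,0,0, 0,0,0.015,0,0,0, 0,0,0.045,0,0,0, 0,0,0.085,0,0,0, 0,0,0.125,0,0,0, 0,0,0.165,0,0,0, 0,0,0.195,0,0,0, 0,0,0.21,0,0,0, 0,0,0.21,0,0,0, 0,0,0.21,0,0,0]'; python3 -c "
from h import *
held('teal',.052)
go(place('teal',.062))"
```

```text
time_s: 28.18
eef_pos: [0.683, 0.0027, 0.3486]
tool_rot: [-179.7, -0.1, 99.2]
ft_force: [0.2, 0.6, -0.0]
width: 0.588
finger_force: 62.1
time_s: 29.42
eef_pos: [0.6836, 0.0049, 0.1443]
tool_rot: [179.8, 0.0, 99.3]
ft_force: [-0.3, -0.1, 0.3]
width: 0.594
finger_force: 62.2
tcp off mm [0.51878249 0.91880334] z 0.144304105893452 yaw -0.017730030946736974 ft [-0.3 -0.1  0.3]
teal 0.83 packet off x,y,dz mm [-1.  -0.7  1.1] resid 90.8125 772.0
t29.52 now [0.6838 0.0046 0.1445] [179.8   0.   99.3] w0.588 ft [-0.1  0.3  0.5] -> shift [-0.0005 -0.001   0.0825] turn [ 0.2  0.  -0. ]
```

View pics/held_teal.png

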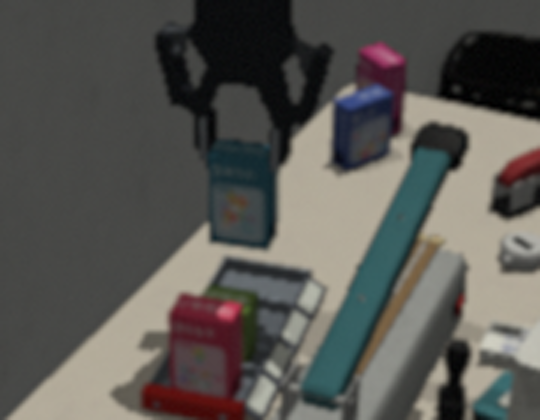

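Teal is upright over pocket 3, with pink and green standing in front. Lowering.

```bash
python3 -m pendant '[0,-0.0005,0.01,0,0,0, 0,-0.0005,0.03,0,0,0, 0,-0.0005,0.05,0,0,0, 0,-0.0005,0.065,0,0,0, 0,-0.0005,0.075,0,0,0, 0,-0.0005,0.081,0,0,0, 0,-0.0005,0.081,0,0,0, 0,-0.0005,0.081,0,0,0]'
```

```text
time_s: 30.52
eef_pos: [0.6828, 0.0044, 0.062]
tool_rot: [179.9, 0.0, 99.3]
ft_force: [-1.0, -0.4, -0.3]
width: 0.591
finger_force: 62.2
```

```bash
python3 -m pendant '[0,0,0.001,0,0,0, 0,0,0.002,0,0,0, 0,0,0.003,0,0,0, 0,0,0.0045,0,0,0, 0,0,0.0045,0,0,0]'
```

```text
time_s: 31.15
eef_pos: [0.6824, 0.0043, 0.0585]
tool_rot: [179.9, 0.0, 99.3]
ft_force: [-2.5, 0.1, 6.5]
width: 0.593
finger_force: 62.8
```

Seated. Release, rise and go for orange.

```bash
python3 -m pendant '[0,0,0,0,0,0, 0,0,0,0,0,0, 0,0,0,0,0,0, 0,0,0,0,0,0, 0,0,-0.01,0,0,0, 0,0,-0.03,0,0,0, 0,0,-0.06,0,0,0, 0,0,-0.10,0,0,0, 0,0,-0.15,0,0,0, 0,0,-0.20,0,0,0]' 0.085; python3 -m pendant '[0,0,-0.05,0,0,0, 0,0,-0.09,0,0,0, 0,0,-0.09,0,0,0]'; python3 -c "
from h import *
go(pick('orange',.35))"
```

```text
time_s: 32.4
eef_pos: [0.6821, 0.0045, 0.2603]
tool_rot: [179.8, 0.0, 99.3]
ft_force: [0.2, -0.7, 0.9]
width: 0.996
finger_force: 0.0
time_s: 32.78
eef_pos: [0.6829, 0.0044, 0.3546]
tool_rot: [179.3, 0.2, 99.3]
ft_force: [0.3, -0.4, -0.4]
width: 0.998
finger_force: 0.0
t32.77 now [0.6829 0.0044 0.3546] [179.3   0.2  99.3] w0.998 ft [ 0.3 -0.4 -0.4] -> shift [ 0.3613 -0.1915  0.0011] turn [ 0.7 -0.2 58.8]
```

```bash
python3 -m pendant '[0.018,-0.01,0,0,0,3, 0.05,-0.027,0,0,0,9, 0.093,-0.05,0,0,0,16, 0.14,-0.075,0,0,0,24, 0.187,-0.10,0,0,0,32, 0.234,-0.125,0,0,0,40, 0.28,-0.149,0.01,0,0,47, 0.32,-0.17,0.04,0,0,53, 0.35,-0.186,0.08,0,0,57.5, 0.361,-0.191,0.12,0,0,58.8]'; python3 -m pendant '[0,0,0.03,0,0,0, 0,0,0.06,0,0,0, 0,0,0.09,0,0,0, 0,0,0.10,0,0,0, 0,0,0.10,0,0,0]'; python3 -c "
from h import *
go(pick('orange',.051))"
```

```text
time_s: 34.02
eef_pos: [0.4335, 0.3312, 0.2255]
tool_rot: [-180.0, -0.0, 40.6]
ft_force: [-0.1, -0.1, -0.4]
width: 0.999
finger_force: 0.0
time_s: 34.65
eef_pos: [0.435, 0.3295, 0.1262]
tool_rot: [-180.0, 0.1, 40.5]
ft_force: [0.7, 0.9, 0.1]
width: 0.996
finger_force: 0.0
t34.65 now [0.435  0.3295 0.1262] [-1.80e+02  1.00e-01  4.05e+01] w0.996 ft [0.7 0.9 0.1] -> shift [0.0008 0.     0.0752] turn [-0.   0.1  0. ]
```

```bash
python3 -m pendant '[0,0,0.01,0,0,0, 0,0,0.03,0,0,0, 0,0,0.05,0,0,0, 0,0,0.065,0,0,0, 0,0,0.074,0,0,0, 0,0,0.074,0,0,0]'; python3 -m pendant '[0,0,0,0,0,0, 0,0,0,0,0,0, 0,0,0,0,0,0, 0,0,0,0,0,0, 0,0,0,0,0,0, 0,0,0,0,0,0]' 0.048
```

```text
time_s: 35.4
eef_pos: [0.4352, 0.3297, 0.0521]
tool_rot: [-180.0, 0.0, 40.5]
ft_force: [0.2, -0.2, -0.2]
width: 0.995
finger_force: 0.0
time_s: 36.15
eef_pos: [0.436, 0.3308, 0.0544]
tool_rot: [-180.0, -0.2, 40.5]
ft_force: [-2.2, 1.4, 5.7]
width: 0.651
finger_force: 62.4
```

```bash
python3 -m pendant '[0,0,-0.01,0,0,0, 0,0,-0.03,0,0,0, 0,0,-0.06,0,0,0, 0,0,-0.10,0,0,0, 0,0,-0.14,0,0,0, 0,0,-0.18,0,0,0, 0,0,-0.22,0,0,0, 0,0,-0.26,0,0,0, 0,0,-0.29,0,0,0, 0,0,-0.295,0,0,0]'; python3 -c "
from h import *
go(place('orange',.348))"
```

```text
time_s: 37.4
eef_pos: [0.436, 0.3299, 0.3505]
tool_rot: [179.9, -0.3, 40.5]
ft_force: [-0.0, 0.9, -0.6]
width: 0.659
finger_force: 63.5
t37.40 now [0.436  0.3299 0.3505] [179.9  -0.3  40.5] w0.659 ft [-0.   0.9 -0.6] -> shift [-0.0495  0.4513  0.0027] turn [  0.2  -0.2 -58.9]
```

```bash
python3 -m pendant '[-0.003,0.03,0,0,0,-4, -0.008,0.075,0,0,0,-10, -0.014,0.125,0,0,0,-17, -0.02,0.18,0,0,0,-24, -0.026,0.235,0,0,0,-31, -0.032,0.29,0,0,0,-38, -0.038,0.345,0,0,0,-45, -0.044,0.40,0,0,0,-52, -0.048,0.435,0,0,0,-57, -0.0495,0.451,0,0,0,-58.9]'; python3 -m pendant '[0,0,0,0,0,0, 0,0,0.015,0,0,0, 0,0,0.045,0,0,0, 0,0,0.085,0,0,0, 0,0,0.125,0,0,0, 0,0,0.165,0,0,0, 0,0,0.195,0,0,0, 0,0,0.205,0,0,0, 0,0,0.205,0,0,0, 0,0,0.205,0,0,0]'; python3 -c "
from h import *
held('orange',.0475)
go(place('orange',.058))"
```

```text
time_s: 38.65
eef_pos: [0.6913, -0.0478, 0.3438]
tool_rot: [-179.7, -0.1, 99.3]
ft_force: [0.2, 1.0, 0.1]
width: 0.651
finger_force: 63.5
time_s: 39.9
eef_pos: [0.6916, -0.0451, 0.1449]
tool_rot: [179.8, 0.1, 99.4]
ft_force: [0.7, -0.6, 0.3]
width: 0.657
finger_force: 63.6
tcp off mm [0.28191868 0.25700219] z 0.14488251887492826 yaw 0.07018943940445865 ft [ 0.7 -0.6  0.3]
orange 0.42 packet off x,y,dz mm [ 101987.5  -72170.1 -115966. ] resid 135.1875 135.0
t40.00 now [ 0.6917 -0.0453  0.1449] [1.798e+02 1.000e-01 9.940e+01] w0.652 ft [-0.3  0.4 -0.6] -> shift [ 0.0001 -0.0006  0.0869] turn [0.2 0.1 0.1]
```

View pics/held_orange.png

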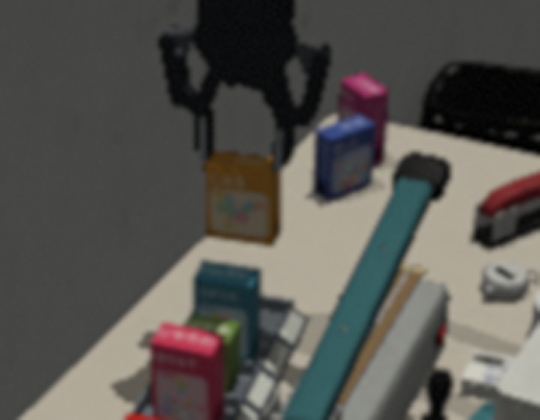

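Orange hangs upright and the other three stand in order. The network missed orange this time, but the TCP is within 0.3 mm of the pocket centre. Lowering.

```bash
python3 -m pendant '[0,-0.0005,0.01,0,0,0, 0,-0.0005,0.03,0,0,0, 0,-0.0005,0.05,0,0,0, 0,-0.0005,0.067,0,0,0, 0,-0.0005,0.079,0,0,0, 0,-0.0005,0.085,0,0,0, 0,-0.0005,0.085,0,0,0, 0,-0.0005,0.085,0,0,0]'
```

```text
time_s: 41.0
eef_pos: [0.6908, -0.0454, 0.0586]
tool_rot: [179.9, 0.0, 99.4]
ft_force: [-0.0, -0.2, 0.1]
width: 0.655
finger_force: 63.5
```

```bash
python3 -m pendant '[0,0,0.001,0,0,0, 0,0,0.002,0,0,0, 0,0,0.0035,0,0,0, 0,0,0.005,0,0,0, 0,0,0.005,0,0,0]'
```

```text
time_s: 41.62
eef_pos: [0.6904, -0.0456, 0.0545]
tool_rot: [179.9, 0.0, 99.4]
ft_force: [-2.9, -0.3, 6.6]
width: 0.652
finger_force: 66.2
```

```bash
python3 -m pendant '[0,0,0,0,0,0, 0,0,0,0,0,0, 0,0,0,0,0,0, 0,0,0,0,0,0, 0,0,-0.01,0,0,0, 0,0,-0.03,0,0,0, 0,0,-0.06,0,0,0, 0,0,-0.10,0,0,0, 0,0,-0.15,0,0,0, 0,0,-0.20,0,0,0]' 0.085; python3 -m pendant '[0,0,-0.05,0,0,0, 0,0,-0.09,0,0,0, 0.06,-0.02,-0.09,0,0,0, 0.12,-0.04,-0.09,0,0,0, 0.18,-0.06,-0.09,0,0,0, 0.24,-0.08,-0.09,0,0,0, 0.30,-0.1,-0.09,0,0,0, 0.35,-0.12,-0.09,0,0,0, 0.36,-0.12,-0.09,0,0,0, 0.36,-0.12,-0.09,0,0,0]'; python3 -c "
from h import *
d=cam('side'); a=cv2.resize(d['image'][100:240,200:360],None,fx=2.5,fy=2.5)
d=cam('top'); b=cv2.resize(d['image'][90:230,310:470],None,fx=2.5,fy=2.5); cv2.imwrite('pics/fin.png',np.hstack([a,b]))"
```

```text
time_s: 42.88
eef_pos: [0.6901, -0.0453, 0.2564]
tool_rot: [179.8, 0.0, 99.4]
ft_force: [0.4, -0.6, -0.5]
width: 0.999
finger_force: 0.0
time_s: 44.12
eef_pos: [0.5129, 0.2905, 0.344]
tool_rot: [179.9, 0.0, 99.5]
ft_force: [0.4, -0.7, -0.2]
width: 0.997
finger_force: 0.0
```

View pics/fin.png

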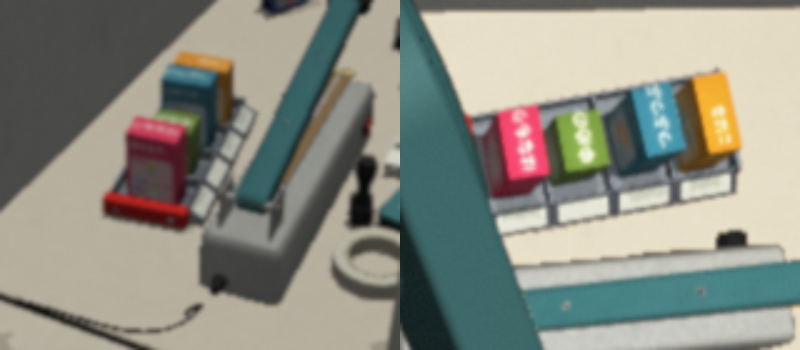

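All four stand upright in their own pockets: pink, green, teal, orange from the red end, with the arm clear.

```bash
python3 -c "
from workcell import manip
print(manip.finish_job())"
```

```text
the job is handed in; nothing more can be done
None
```

All four packets stand upright in the grey rack in the order pink, green, teal, orange from its red end, and the job was handed in after about 44 s of the 109 s allowed; no verdict came back.

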